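Unload the angle drilling jig

TASK

Unload the sloping drilling jig: swing its latch clear of the lid, swing the lid up past vertical and let it down gently onto its back stops so that it stays open, then lift out the box section and lay it flat in the steel tray beside the finished piece. Do not slam the lid, do not drop the section, and leave the finished piece, the oil can and the tin of screws where they are.

Things in the scene. Friction and masses are not known exactly. Their poses are not given: they have to be found in the camera images.
- jig: grey drilling jig, fixed; base plate 206 (x) x 176 (y) mm; origin at bench level, z up; -x is its low front, roughly facing the robot, +x its high back with the lid's hinge. On the nest plate (see nest) stand hinge blocks at nest x 66 to 84 mm, 49 mm high, y +-63 mm, and two back stops at nest x = 112, y = +-32 mm, 62 mm high.
- nest: the jig's nest plate, fixed, sloping 30 deg: origin on its upper face in the middle of the part's seat, 66 mm above the bench right over the jig's origin; x up the slope, y as the jig's, z square to the plate. Plate x -82 to 124, y +-88 mm. Four locating pins, 12 mm dia, 18 mm high: two below the part at x = -27, y = +-40 mm, two past its ends at x = 8, y = +-69 mm.
- latch (a joint): angle of the swing latch (rad), axis square to the nest plate: 0 = its arm points along the nest's +y over the lid's front corner and holds the lid down; grows as the pin swings towards the nest's -x (low front), counterclockwise seen from above; clear of the lid from 1.4, end of travel 2.0; starts at 0 to 0.25. Stays where it is left (friction 0.04 N m).
- latch_pivot (a point): point on the latch's axis at the underside of its arm, at nest x = -10, y = -74, z = 46 mm (the arm is 8 mm thick and stands 2 mm over the lid)
- latch_pin (a point): top of the latch's dark upright pin, 12 mm dia, 32 mm tall above the arm, square to the nest plate, 36 mm from the latch's axis; this point is 40 mm above the latch_pivot point along the nest's z. Pin to be pinched or pushed.
- lid (a joint): angle of the bright metal lid (rad): 0 = shut, lying parallel to the nest plate; grows as its low front edge swings up and back; 2.09 = vertical, 2.443 = lying back on its stops (20 deg past vertical). It falls shut before vertical and falls back beyond it (light, free hinge; lid 0.45 kg).
- lid_hinge (a point): middle of the lid's hinge axis, which runs along the jig's y, at nest x = 75, z = 40 mm; this point's frame is the lid's: shut, its axes are those of the nest, and it turns with the lid about y.
- lid_bar (a point): middle of the lid's dark round pull bar, 11 mm dia, along the jig's y, free over 60 mm between its arms; in the lid's plane 145 mm from the hinge axis, with a 40 mm gap to the lid's edge. The lid plate is 120 mm wide, 8 mm thick, its shut top at nest z = 44 mm; a guide bush, 26 mm dia, rises 16 mm from its middle.
- section: the part in the jig: dark steel box-section offcut 40 x 110 x 30 mm (x, y, z), 0.3 kg, origin in the middle of its underside. In the jig it lies on the nest plate, hidden under the lid, its 110 mm length along the nest's y, its 40 mm width up the slope; free for a grip across the 40 mm width, square to the plate, in the middle of its length.
- section_mid (a point): centre of that box section, 15 mm above its underside; axes as section
- tray: low open steel tray, fixed, 200 (x) x 220 (y) mm outside, 30 mm high, walls and floor 4 mm thick; origin under its centre at bench level, z up. The +x part holds the finished piece; the -x part is free.
- finished: the finished piece, an equal box section 40 x 110 x 30 mm (x, y, z), lying in the tray near x = +55 mm, along the tray's y; origin in the middle of its underside
- oil_can: dark red oil can with a thin slanting spout, 216 mm high, behind the tray; origin in its underside
- screw_tin: open grey tin of wood screws, 69 mm dia, 55 mm high, standing between jig and tray, in front of the grey metal case; origin in its underside

How it is judged:
On the way, in this order (a step that is already met when the one before it is completed fails the run):
1. the latch is swung clear of the lid (beyond 1.4 rad) with the lid still shut (value of joint latch above 1.4 rad and value of joint lid below 0.15 rad), for 0.1 s.
2. the lid lies back on its stops (within 0.08 rad), let go, the section still in its nest (value of joint lid above 2.363 rad and contact force between the fingers and lid below 0.3 N and distance between section_mid and nest below 0.04 m), for 0.2 s.
3. the section is lifted at least 60 mm off the nest plate with the lid still open (z of section_mid in the frame of nest above 0.075 m and value of joint lid above 2.25 rad), for 0.1 s.
At the end, for the whole second after the job is handed in: The lid lies open past vertical (2.33 rad or more); the box section lies at rest inside the tray, flat on its 40 mm face on the tray floor (centre within 24 mm of the tray's underside, within 0.1 rad of flat), not on top of the finished piece or the rim (value of joint lid above 2.33 rad and x of section_mid in the frame of tray between -0.096 and 0.096 m and y of section_mid in the frame of tray between -0.106 and 0.106 m and z of section_mid in the frame of tray below 0.024 m and angle between the z axis of section and the z axis of tray, either way round below 0.1 rad and linear speed of section below 0.02 m/s and angular speed of section below 0.2 rad/s); the robot touches nothing.
It fails at once if the lid is slammed (turns faster than 2 rad/s) (velocity of joint lid above 2 rad/s or velocity of joint lid below -2 rad/s).
It fails at once if the section is dropped from more than about 2 cm, or rammed, into the tray (contact force over 80 N) (contact force between section and tray above 80 N).
It fails at once if the finished piece is shifted by more than 20 mm (distance of finished from where it was at the start of the episode above 0.02 m).
It fails at once if the oil can or the screw tin is shifted by more than 20 mm (distance of any of oil_can, screw_tin from where it was at the start of the episode above 0.02 m).
It also fails if it takes over 72 s, if anything falls off the work surface, if the arm or the gripper's body presses on something with over 40 N, if the wrist force passes 120 N, or if a joint passes its speed limit or range.

ROBOT

A 6-joint arm with a two-finger parallel gripper is mounted at the origin on a cart in front of the work surface, level with it; the furniture and walls round the work are solid. World frame = base frame: x ahead of the robot, y to its left, z up, the work surface at z = 0. Lengths are in m, angles in rad, forces in N, time in s.
With the tool pointing down it reaches from about 0.425 to 0.95 m from the base axis. Payload 3.5 kg.
Tool frame: the origin (TCP) lies midway between the tips of the shut fingers; the grasp point (between the pads) lies 19 mm behind it; y points along the fingers, x is the direction in which the jaws open and shut, and the axes are right-handed (so a half turn about y gives the same grasp; the last joint's range is limited). The gripper opens to 85 mm and grips with 20 to 120 N. Pads are 22 mm wide; open, the fingers measure 114 mm over their backs; the gripper's body (76 mm by 85 mm) begins 54 mm behind the grasp point. The pads swing forward as they close: fully open they stand 13 mm farther back than shut.
Start: joints at [-1.394, 0.286, 1.577, -0, 1.279, -0.15], TCP at [0.217, -0.639, 0.231] pointing down, gripper open.
Joint ranges: [-2.77, 2.77], [-0.9, 2.22], [0.21, 2.48], [-1.53, 4.67], [0.24, 2.81], [-2.84, 2.84]. Speed limits (rad/s): [2.79, 2.79, 3.14, 3.14, 3.14, 3.14].

INTERFACE

Orientations are given as a unit quaternion [x, y, z, w].
In Python, from plant import ctrl, viewer gives the robot as it stands.
- The arm moves only by the tool step_arm, never from a script. Its argument "rows" is a list of rows, each a list of 3 entries, a list of its own where there are three numbers: the turn, a rotation vector about the tool's x, y, z in degrees, then the shift along the tool's x, y, z in mm, then the closure, from 0 (fully open) to 1 (shut). A call has 1 to 10 rows; each row is the pose to reach, as a shift and turn from the pose commanded when the call began, along the tool's axes at that moment; what a row does not reach only later rows make up. A row lasts 1/12 s, in which the tool goes at most 41.7 mm and 7.16 degrees, less where a joint would pass 70% of its speed; a pose out of reach is approached as far as the arm can. A call with a gripper value outside its range is refused whole. The fingers move at their own pace and stop on an object; "newtons" is the grip in N (left out, the last holds). Time passes only in rows, so rows that repeat a pose let the fingers close. It gives the time, the measured TCP pose, the force and the opening at its end, in the units of the state.
- ctrl.get_state(): the state, without advancing time (a new reading comes with each control period).
- viewer.read_camera(name): name is "scene" or "top"; returns (picture, depth): 420x560x3 uint8, red, green, blue; 420x560 float32, m along the optical axis (not along the pixel's ray), 0 where there is no reading.
- viewer.calibration(name): a dict with "K" (3x3 intrinsics, pixels), "R" (3x3) and "t" (3): a world point X has camera coordinates R X + t. Camera axes: x right, y down, z forward; pixel columns grow to the right and rows downward; lengths in m; the calibration is good to about 2 mm. A picture is of the moment at which its call begins. calibration takes no time and is no camera call.
- ctrl.sign_off(): hands the job in, once; it reports no verdict.
The state is a dict: "time": time; "qpos": joint angles; "dq": joint speeds; "joint_efforts": joint torques, N m; "eef_pos": TCP position; "tcp_rot": TCP orientation; "contact_force": force on the tool from outside, world axes, zero at the start; "wrist_torque": the same for the moment, N m; "opening": opening from 0.0 (shut) to 1.0 (fully open).
Only numpy, scipy, OpenCV 4.12 (cv2) and the standard library are available. Lean on these libraries where they do the work, as an engineer would, in place of code of your own. Each camera call takes 0.05 s, during which the arm holds its last target.

## Working session

There is one attempt and no reset: what is moved stays moved. The work goes in short steps, Python scripts to look and compute and a tool call to move; the robot and the scene stay as the last step left them, time stands still between calls to the robot, and variables do not carry over. Pictures are saved under pics/ and viewed, and the job is handed in when it is done.

Besides the shell and the picture viewer there is one more tool, called after "Emit:" by a JSON object that holds its "op" and its "data". step_arm: Moves the arm, as the interface text tells. Its arguments: {"type":"object","properties":{"rows":{"type":"array"},"newtons":{"type":"number"}},"required":["rows"]}

```bash
mkdir -p pics; ls
python3 - <<'E'
from plant import ctrl, viewer
import cv2, numpy as np
print(ctrl.get_state())
for n in ("scene","top"):
    im,d=viewer.read_camera(n); cv2.imwrite(f"pics/{n}0.png",im[:,:,::-1]); np.save(f"pics/{n}0.npy",d); np.save(f"pics/{n}0im.npy",im)
    print(n,viewer.calibration(n))
E
```

```text
pics
{'time': 0.0, 'qpos': array([-1.39398001e+00,  2.87206215e-01,  1.57817383e+00, -2.41110447e-05,
        1.27855483e+00, -1.50028380e-01]), 'dq': array([ 0.00100095, -0.00155246, -0.00110478, -0.00077301,  0.00073343,
       -0.00075698]), 'joint_efforts': array([-3.48090889e-04, -4.05979156e+01, -2.92627430e+01, -1.34341963e-04,
        5.98694067e-03, -4.92468274e-06]), 'eef_pos': array([ 0.21660255, -0.63862123,  0.22992183]), 'tcp_rot': array([-0.57411531,  0.41258693, -0.41138886,  0.57525894]), 'contact_force': array([0.23096742, 0.08407894, 0.42831017]), 'wrist_torque': array([-0.00881255,  0.03481206, -0.02816221]), 'opening': 1.0028111234341162}
scene {'K': array([[460.079138  ,   0.        , 277.37943833],
       [  0.        , 460.079138  , 210.33661391],
       [  0.        ,   0.        ,   1.        ]]), 'R': array([[-0.71369843, -0.70040593, -0.00812941],
       [-0.30780733,  0.32403202, -0.89457135],
       [ 0.62919727, -0.63595187, -0.44685122]]), 't': array([0.36739907, 0.2627272 , 0.75733403])}
top {'K': array([[448.2419337 ,   0.        , 278.15872671],
       [  0.        , 448.2419337 , 207.4250359 ],
       [  0.        ,   0.        ,   1.        ]]), 'R': array([[ 0.01679026, -0.99966345,  0.01977576],
       [-0.99557391, -0.01854421, -0.09213411],
       [ 0.09246983, -0.01814128, -0.99555021]]), 't': array([-0.05951479,  0.56952429,  1.04895215])}
```

View pics/scene0.png

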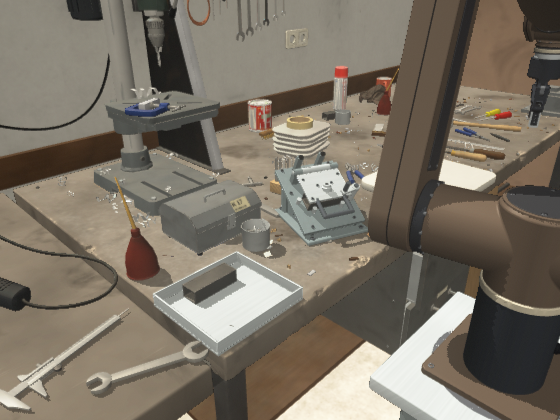

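View pics/top0.png

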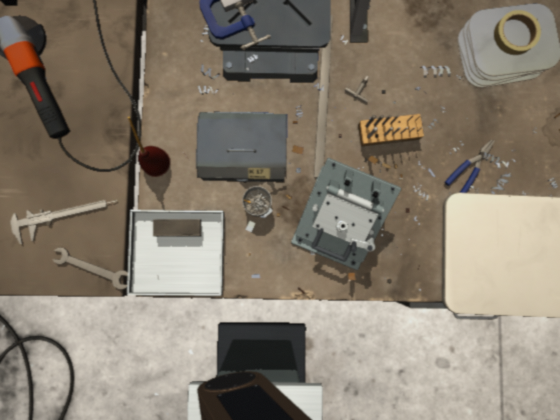

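Run:
```python
import cv2, numpy as np
t=cv2.imread("pics/top0.png"); s=cv2.imread("pics/scene0.png")
cv2.imwrite("pics/topj.png",cv2.resize(t[150:280,280:410],None,fx=5,fy=5,interpolation=cv2.INTER_CUBIC)[:600])
cv2.imwrite("pics/scj.png",cv2.resize(s[140:250,265:375],None,fx=5,fy=5,interpolation=cv2.INTER_CUBIC))
cv2.imwrite("pics/topt.png",cv2.resize(t[195:310,120:280],None,fx=5,fy=5,interpolation=cv2.INTER_CUBIC))
```

```text
(no output)
```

View pics/topj.png

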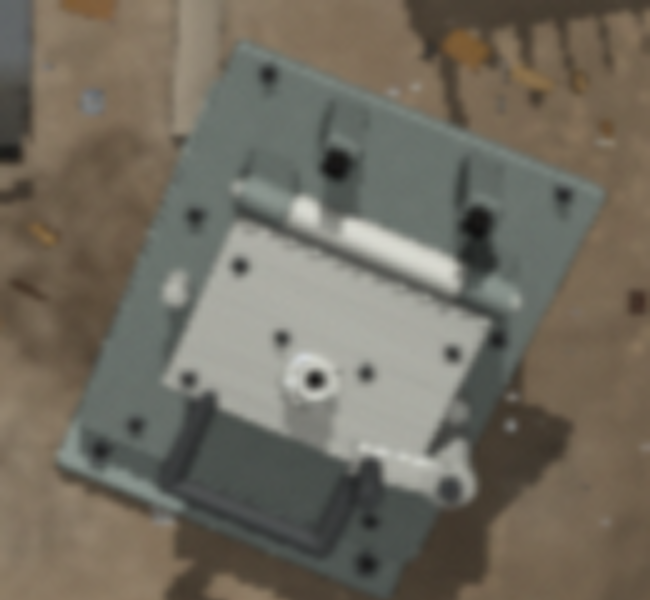

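View pics/scj.png

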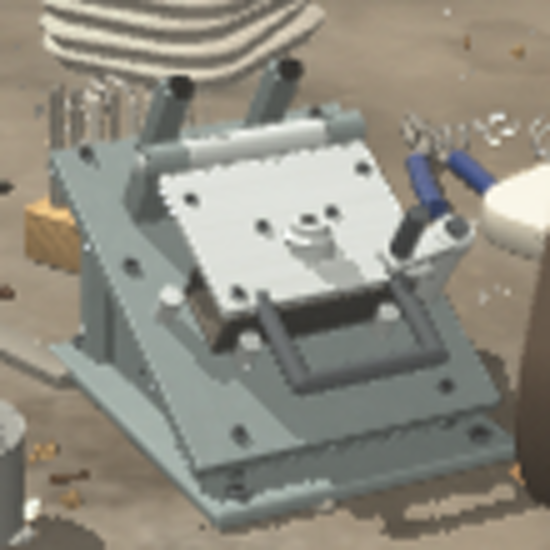

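View pics/topt.png

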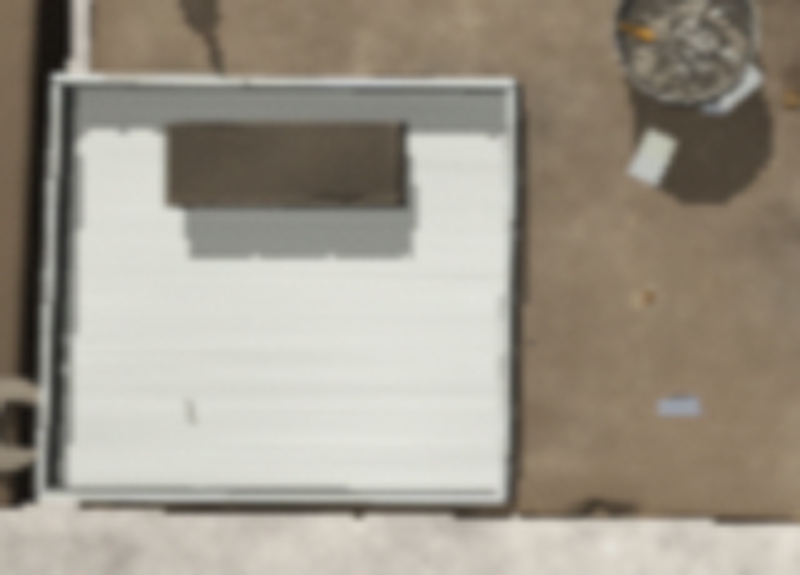

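```bash
cat > h.py <<'E'
import numpy as np, json
from scipy.optimize import least_squares
from scipy.spatial.transform import Rotation as Rn
from plant import ctrl, viewer
CAL={n:viewer.calibration(n) for n in("scene","top")}
def proj(n,X):
    c=CAL[n]; p=(np.atleast_2d(X)@c["R"].T+c["t"])@c["K"].T
    return p[:,:2]/p[:,2:]
def ray(n,uv,z):
    c=CAL[n]; C=-c["R"].T@c["t"]; d=c["R"].T@np.linalg.inv(c["K"])@np.array([uv[0],uv[1],1.])
    return C+d*(z-C[2])/d[2]
RN=Rn.from_euler('y',-30,degrees=True).as_matrix() # nest in jig: x up the slope
def jigT(p):
    R=Rn.from_euler('z',p[2]).as_matrix()
    return R, np.array([p[0],p[1],0])
def nest2w(p,X):
    R,t=jigT(p); return (np.atleast_2d(X)/1000@RN.T+[0,0,.066])@R.T+t
E
cat > fit.py <<'E'
from h import *
off={"top":(280,150),"scene":(265,140)}
obs=[("top",(124,88,0),(240,45)),("top",(124,-88,0),(603,195)),("top",(112,32,62),(337,163)),("top",(112,-32,62),(478,222)),
("top",(-10,-74,54),(452,488)),("top",(-70,0,40),(250,514)),
("scene",(112,32,62),(180,87)),("scene",(112,-32,62),(290,68)),("scene",(124,88,0),(52,152)),("scene",(-82,88,0),(200,470)),("scene",(-82,-88,0),(500,405)),
("scene",(-10,-74,54),(457,228)),("scene",(-70,0,40),(370,370))]
P=np.array([(np.array(o[2])+.5)/5-.5+off[o[0]] for o in obs])
def f(p): return np.concatenate([proj(o[0],nest2w(p,o[1]))[0]-q for o,q in zip(obs,P)])
r=least_squares(f,[.45,-.1,-.4],loss='soft_l1'); print(r.x, np.degrees(r.x[2]))
for o,e in zip(obs,r.fun.reshape(-1,2)): print(o[0],o[1],e.round(2))
np.save("jig.npy",r.x)
for nm,X in dict(pivot=(-10,-74,46),bar=(-70,0,40),hinge=(75,0,40),sec=(0,0,15)).items(): print(nm,nest2w(r.x,X)[0].round(4))
# pin angle
for n,uv in (("top",(370,465)),("scene",(415,215))):
    uv=(np.array(uv)+.5)/5-.5+off[n]
    a=np.linspace(-.3,.6,91); X=nest2w(r.x,np.c_[-10-36*np.sin(a),-74+36*np.cos(a),86+0*a])
    d=np.linalg.norm(proj(n,X)-uv,axis=1); print(n,a[d.argmin()],d.min())
T=[((np.array(c)+.5)/5-.5+(120,195)) for c in [(52,77),(515,80),(509,502),(41,498)]]
W=np.array([ray("top",c,.03) for c in T]); print(W.round(4), W.mean(0)); 
print(np.linalg.norm(np.diff(np.r_[W,W[:1]],axis=0),axis=1))
F=np.array([ray("top",(np.array(c)+.5)/5-.5+(120,195),.034) for c in [(165,122),(405,122),(405,207),(165,205)]]);print(F.round(4),F.mean(0))
print('tin',ray("top",((690-.0)/5+120,40/5+195),.055))
E
python3 fit.py
```

```text
[ 0.53959352 -0.19458645 -0.37552386] -21.515932553848824
top (124, 88, 0) [-1.11 -0.36]
top (124, -88, 0) [0.55 0.16]
top (112, 32, 62) [-0.12 -0.29]
top (112, -32, 62) [ 0.16 -0.36]
top (-10, -74, 54) [-0.91 -0.37]
top (-70, 0, 40) [-1.57  0.31]
scene (112, 32, 62) [ 0.5  -2.71]
scene (112, -32, 62) [ 0.31 -2.43]
scene (124, 88, 0) [-0.09 -0.35]
scene (-82, 88, 0) [ 0.28 -0.01]
scene (-82, -88, 0) [ 1.32 -1.16]
scene (-10, -74, 54) [-0.05  0.63]
scene (-70, 0, 40) [ 0.46 -0.18]
pivot [ 0.483  -0.2518  0.1008]
bar [ 0.4646 -0.165   0.0656]
hinge [ 0.5814 -0.2111  0.1381]
sec [ 0.5326 -0.1918  0.079 ]
top -0.22999999999999998 2.699966295682693
scene 0.12999999999999995 1.4221699258740377
[[0.5575 0.3026 0.03  ]
 [0.5601 0.0831 0.03  ]
 [0.3615 0.0803 0.03  ]
 [0.3601 0.2984 0.03  ]] [0.45982024 0.19108872 0.03      ]
[0.2195651  0.19862237 0.21816186 0.19740464]
[[0.5368 0.2472 0.034 ]
 [0.5389 0.1341 0.034 ]
 [0.4986 0.1328 0.034 ]
 [0.4976 0.2456 0.034 ]] [0.51797938 0.18992463 0.034     ]
tin [ 0.57738455 -0.00161889  0.055     ]
```

```bash
cat >> h.py <<'E'
J=np.load("jig.npy") if __import__("os").path.exists("jig.npy") else None
def frame():
    R,t=jigT(J); return R@RN, R
def rel(pos,a,xd,quiet=False):
    """tool target: TCP pos, pointing a, jaw dir xd -> turn deg, shift mm in present tool axes"""
    s=ctrl.get_state(); R0=Rn.from_quat(s["tcp_rot"]).as_matrix()
    a=a/np.linalg.norm(a); best=None
    for sg in(1,-1):
        x=sg*(xd-a*(xd@a)); x/=np.linalg.norm(x); R=np.c_[x,a,np.cross(x,a)]
        rv=Rn.from_matrix(R0.T@R).as_rotvec(degrees=True)
        if best is None or np.linalg.norm(rv)<np.linalg.norm(best): best=rv
    sh=R0.T@(pos-s["eef_pos"])*1000
    if not quiet: print("turn",best.round(1),"shift",sh.round(1),"t",s["time"],"F",s["contact_force"].round(1),"op",round(s["opening"],2),"q",s["qpos"].round(2))
    return best,sh
def pinpos(a,z): return nest2w(J,(-10-36*np.sin(a),-74+36*np.cos(a),z))[0]
E
python3 - <<'E'
from h import *
N,Rj=frame(); s=ctrl.get_state(); print(Rn.from_quat(s["tcp_rot"]).as_matrix().round(2))
print(proj("top",pinpos(.12,86)),proj("scene",pinpos(.12,86)))
for z in (150,58):
  print(pinpos(.12,z)); rel(pinpos(.12,z),-N[:,2],N@np.array([-.66,-.75,0]))
E
```

```text
[[ 0.32 -0.    0.95]
 [-0.95  0.    0.32]
 [-0.   -1.    0.  ]]
[[352.97267018 248.90789538]] [[348.6598184  181.63878892]]
[ 0.44425908 -0.19812722  0.18874899]
turn [32.7 79.5  0.2] shift [-344.1   42.1  357. ] t 0.1 F [ 0.9 -0.7 -0.6] op 1.0 q [-1.39  0.29  1.58  0.    1.28 -0.15]
[ 0.48705359 -0.21499817  0.10907465]
turn [32.7 79.5  0.2] shift [-314.2  121.8  392.1] t 0.1 F [ 0.9 -0.7 -0.6] op 1.0 q [-1.39  0.29  1.58  0.    1.28 -0.15]
```

Emit:
{"op": "step_arm", "data": {"rows": [[[32.7,79.5,0],[-344,42,357],0.65],[[32.7,79.5,0],[-344,42,357],0.65],[[32.7,79.5,0],[-344,42,357],0.65],[[32.7,79.5,0],[-344,42,357],0.65],[[32.7,79.5,0],[-344,42,357],0.65],[[32.7,79.5,0],[-344,42,357],0.65],[[32.7,79.5,0],[-344,42,357],0.65],[[32.7,79.5,0],[-344,42,357],0.65],[[32.7,79.5,0],[-344,42,357],0.65],[[32.7,79.5,0],[-344,42,357],0.65]], "newtons": 20}}

```text
time: 0.93
eef_pos: [0.4059, -0.2715, 0.1956]
tcp_rot: [0.117, -0.554, 0.736, -0.372]
contact_force: [1.0, 0.5, 0.1]
opening: 0.349
```

Run:
```python
from h import *
N,Rj=frame()
rel(pinpos(.12,150),-N[:,2],N@np.array([-.66,-.75,0]))
```

```text
turn [ 5.4 13.6  0.2] shift [-74.7  14.1 -33.5] t 0.9333 F [1.  0.5 0.1] op 0.35 q [-0.94 -0.34  2.3   0.37  0.86  1.28]
```

Emit:
{"op": "step_arm", "data": {"rows": [[[5.4,13.6,0],[-75,14,-33.5],0.65],[[5.4,13.6,0],[-75,14,-33.5],0.65],[[5.4,13.6,0],[-75,14,-33.5],0.65],[[5.4,13.6,0],[-75,14,-33.5],0.65],[[5.4,13.6,0],[-75,14,-33.5],0.65]]}}

```text
time: 1.35
eef_pos: [0.4439, -0.1981, 0.1888]
tcp_rot: [0.016, -0.558, 0.769, -0.312]
contact_force: [0.9, 0.5, 0.2]
opening: 0.35
```

```bash
python3 - <<'E'
from h import *
N,Rj=frame()
a=rel(pinpos(.12,58),-N[:,2],N@np.array([-.66,-.75,0]))
for n in ("scene","top"):
    import cv2
    im,d=viewer.read_camera(n); cv2.imwrite(f"pics/{n}1.png",im[:,:,::-1])
    p=proj(n,ctrl.get_state()["eef_pos"]); print(n,p)
E
python3 -c "
import cv2,numpy as np
s=cv2.imread('pics/scene1.png');t=cv2.imread('pics/top1.png')
cv2.imwrite('pics/c1.png',cv2.resize(np.hstack([s[90:250,265:425],t[130:290,270:430]]),None,fx=2.5,fy=2.5))"
```

```text
turn [0.2 0.6 0.2] shift [-0.5 92.2  0.4] t 1.35 F [0.9 0.5 0.2] op 0.35 q [-0.72 -0.39  2.37  0.26  0.69  1.78]
scene [[357.82724426 164.29520636]]
top [[353.38369351 263.7846077 ]]
```

View pics/c1.png

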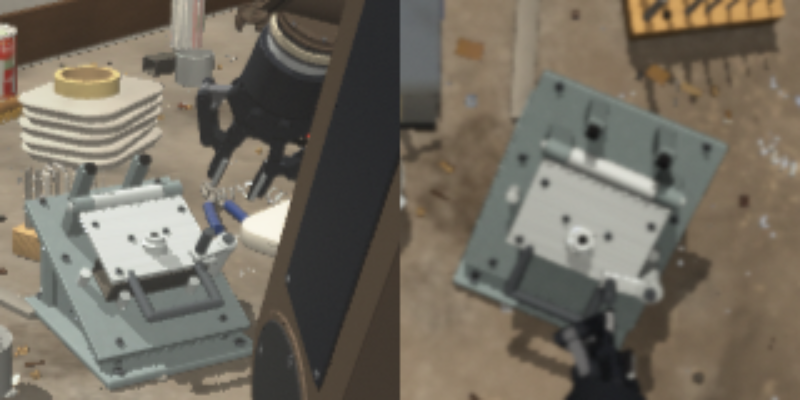

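Emit:
{"op": "step_arm", "data": {"rows": [[[0,0.6,0],[-0.5,30,0.5],0.65],[[0,0.6,0],[-0.5,55,0.5],0.65],[[0,0.6,0],[-0.5,72,0.5],0.65],[[0,0.6,0],[-0.5,82,0.5],0.65],[[0,0.6,0],[-0.5,90,0.5],0.65],[[0,0.6,0],[-0.5,90,0.5],0.65]]}}

```text
time: 1.95
eef_pos: [0.4856, -0.2176, 0.1102]
tcp_rot: [0.01, -0.561, 0.769, -0.306]
contact_force: [0.3, 0.3, 0.1]
opening: 0.348
```

Run:
```python
from h import *
import cv2
N,Rj=frame()
a=rel(pinpos(.12,60),-N[:,2],N@np.array([-.66,-.75,0]))
P=[]
for n,(x,y) in (("scene",(265,90)),("top",(270,130))):
    im,d=viewer.read_camera(n); P.append(im[y:y+160,x:x+160,::-1])
cv2.imwrite('pics/c2.png',cv2.resize(np.hstack(P),None,fx=2.5,fy=2.5))
R0=Rn.from_quat(ctrl.get_state()["tcp_rot"]).as_matrix()
for b in np.arange(.3,2.01,.2): print(round(b,2),((pinpos(b,60)-ctrl.get_state()["eef_pos"])@R0*1000).round(1))
```

```text
turn [ 0.2 -0.3  0.3] shift [-2.1 -0.8 -2.1] t 1.95 F [0.3 0.3 0.1] op 0.35 q [-0.68 -0.12  2.32  0.33  0.47  1.73]
0.3 [ 4.1  0.6 -6.7]
0.5 [10.6  0.6 -9.8]
0.7 [ 17.6   0.6 -11.5]
0.9 [ 24.8   0.6 -11.8]
1.1 [ 31.9   0.7 -10.7]
1.3 [38.6  0.7 -8.2]
1.5 [44.7  0.7 -4.4]
1.7 [50.   0.7  0.5]
1.9 [54.1  0.8  6.4]
```

View pics/c2.png

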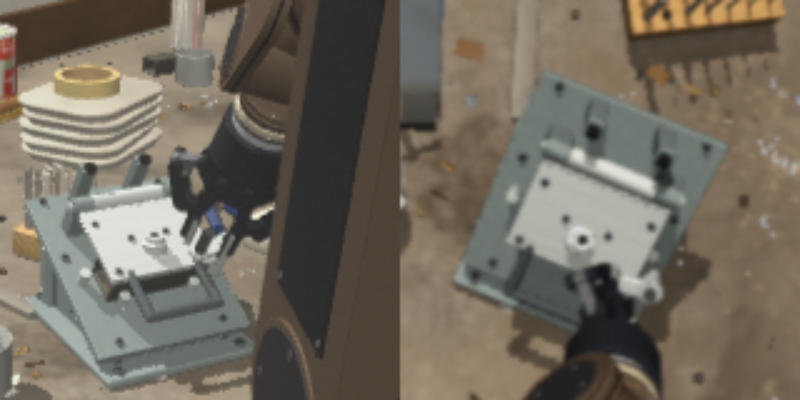

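Emit:
{"op": "step_arm", "data": {"rows": [[[0,0,0],[-2,0,-2],0.8],[[0,0,0],[-2,0,-2],0.8],[[0,0,0],[4,0.5,-6.7],0.8],[[0,0,0],[11,0.5,-9.8],0.8],[[0,0,0],[18,0.5,-11.5],0.8],[[0,0,0],[25,0.5,-11.8],0.8],[[0,0,0],[32,0.5,-10.7],0.8],[[0,0,0],[39,0.5,-8.2],0.8],[[0,0,0],[45,0.5,-4.4],0.8],[[0,0,0],[45,0.5,-4.4],0.8]]}}

```text
time: 2.88
eef_pos: [0.4476, -0.2349, 0.095]
tcp_rot: [0.01, -0.56, 0.77, -0.307]
contact_force: [-0.7, -0.5, 0.4]
opening: 0.201
```

```bash
cat > look.py <<'E'
from h import *
import cv2,sys
def look(name,so=(265,90),to=(270,130),w=160):
    P=[]
    for n,(x,y) in (("scene",so),("top",to)):
        im,d=viewer.read_camera(n); P.append(im[y:y+w,x:x+w,::-1])
    cv2.imwrite('pics/%s.png'%name,cv2.resize(np.hstack(P),None,fx=400/w,fy=400/w))
if __name__=="__main__":
    a=eval(sys.argv[2]) if len(sys.argv)>2 else {}
    look(sys.argv[1],**a)
E
python3 look.py c3
python3 - <<'E'
from h import *
N,Rj=frame()
rel(pinpos(1.9,60),-N[:,2],N@np.array([-.66,-.75,0]))
E
```

```text
turn [ 0.  -0.2  0.2] shift [ 9.4  0.5 11.6] t 2.9833 F [0.1 0.1 0.2] op 0.2 q [-0.78 -0.16  2.39  0.45  0.47  1.54]
```

View pics/c3.png

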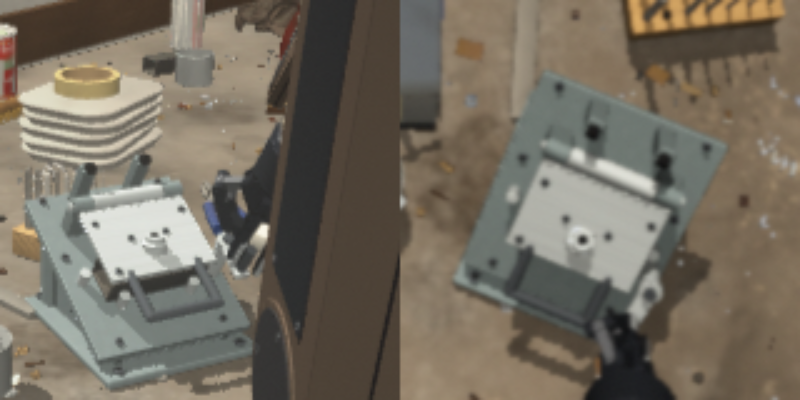

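Emit:
{"op": "step_arm", "data": {"rows": [[[0,0,0],[3,0,3],0.8],[[0,0,0],[6,0,7],0.8],[[0,0,0],[9,0,11],0.8],[[0,0,0],[9,0,11],0.8],[[0,0,0],[9,0,11],0.6],[[0,0,0],[9,0,11],0.6],[[0,0,0],[8,-30,11],0.6],[[0,0,0],[8,-60,11],0.6],[[0,0,0],[8,-90,11],0.6],[[0,0,0],[8,-90,11],0.6]]}}

```text
time: 3.82
eef_pos: [0.4051, -0.233, 0.1809]
tcp_rot: [0.009, -0.555, 0.772, -0.309]
contact_force: [-0.1, -0.8, 0.6]
opening: 0.4
```

```bash
python3 look.py c4
python3 - <<'E'
from h import *
N,Rj=frame()
from h import *
for b in (1.4,1.6,1.8,2): print(b,proj("top",pinpos(b,86)))
E
```

```text
1.4 [[359.6997692  265.62836854]]
1.6 [[362.6533825  267.07817516]]
1.8 [[365.86690995 268.00283412]]
2 [[369.21827923 268.36629478]]
```

View pics/c4.png

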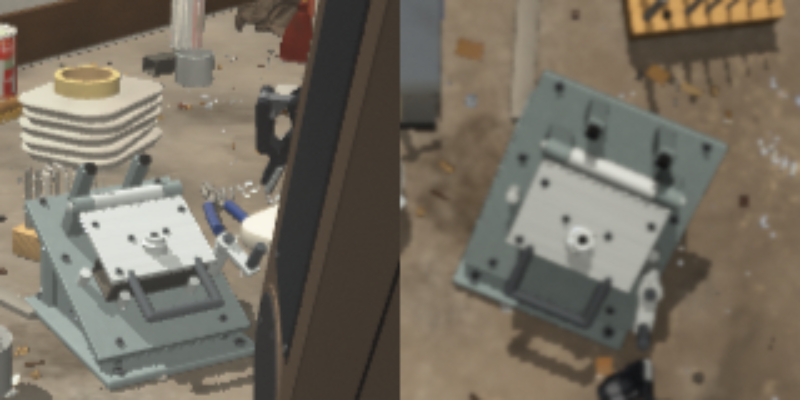

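Run:
```python
from h import *
N,Rj=frame()
for z in (105,21):
  rel(nest2w(J,(-70,0,z))[0],-N[:,2],N[:,0])
```

```text
turn [-0.2 48.5  0.1] shift [-44.6  46.  -77.1] t 3.9167 F [ 0.2  0.4 -0.6] op 0.4 q [-0.87 -0.44  2.42  0.36  0.72  1.58]
turn [-0.2 48.5  0.1] shift [-44.9 130.  -77.3] t 3.9167 F [ 0.2  0.4 -0.6] op 0.4 q [-0.87 -0.44  2.42  0.36  0.72  1.58]
```

Emit:
{"op": "step_arm", "data": {"rows": [[[0,-65,0],[0,0,0],0.72],[[0,-65,0],[0,0,0],0.72],[[0,-65,0],[-22,20,-38],0.72],[[0,-65,0],[-22,20,-38],0.72],[[0,-65,0],[-22,20,-38],0.72],[[0,-65,0],[-22,20,-38],0.72],[[0,-65,0],[-22,20,-38],0.72],[[0,-65,0],[-22,20,-38],0.72],[[0,-65,0],[-22,20,-38],0.72],[[0,-65,0],[-22,20,-38],0.72]]}}

```text
time: 4.75
eef_pos: [0.417, -0.1911, 0.1479]
tcp_rot: [0.423, -0.308, 0.642, -0.561]
contact_force: [0.3, -0.2, 1.3]
opening: 0.282
```

Run:
```python
from h import *
N,Rj=frame()
for z in (105,21):
  rel(nest2w(J,(-70,0,z))[0],-N[:,2],N[:,0])
```

```text
turn [  0.3 -66.5  -0.3] shift [-42.6  23.6   6.7] t 4.75 F [ 0.3 -0.2  1.3] op 0.28 q [-0.75 -0.42  2.46  0.31  0.63  0.57]
turn [  0.3 -66.5  -0.3] shift [-42.4 107.6   7.2] t 4.75 F [ 0.3 -0.2  1.3] op 0.28 q [-0.75 -0.42  2.46  0.31  0.63  0.57]
```

Emit:
{"op": "step_arm", "data": {"rows": [[[0,-66.5,0],[-43,45,7],0.72],[[0,-66.5,0],[-43,45,7],0.72],[[0,-66.5,0],[-43,45,7],0.72],[[0,-66.5,0],[-43,45,7],0.72],[[0,-66.5,0],[-43,45,7],0.72],[[0,-66.5,0],[-43,45,7],0.72],[[0,-66.5,0],[-43,45,7],0.72],[[0,-66.5,0],[-43,45,7],0.72],[[0,-66.5,0],[-43,45,7],0.72],[[0,-66.5,0],[-43,45,7],0.72]]}}

```text
time: 5.58
eef_pos: [0.4448, -0.157, 0.1041]
tcp_rot: [0.706, 0.05, 0.305, -0.637]
contact_force: [0.4, 0.6, -0.2]
opening: 0.276
```

```bash
python3 look.py c5;  python3 - <<'E'
from h import *
N,Rj=frame()
for z in (21,):
  rel(nest2w(J,(-70,0,z))[0],-N[:,2],N[:,0])
E
```

```text
turn [ 0.1 -0.2 -0.3] shift [-0.4 63.2 -0.1] t 5.6833 F [ 0.3  0.3 -0.7] op 0.28 q [-0.62 -0.28  2.46  0.26  0.47 -0.44]
```

View pics/c5.png

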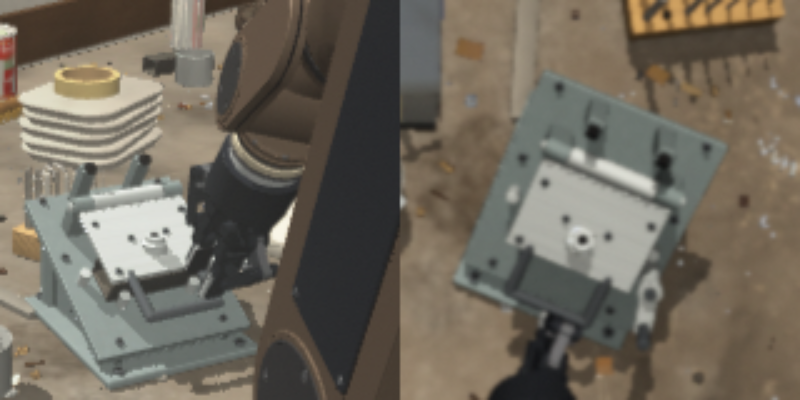

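Emit:
{"op": "step_arm", "data": {"rows": [[[0,0,0],[0,16,0],0.72],[[0,0,0],[0,32,0],0.72],[[0,0,0],[0,45,0],0.72],[[0,0,0],[0,55,0],0.72],[[0,0,0],[0,62,0],0.72],[[0,0,0],[0,62,0],0.72]]}}

```text
time: 6.18
eef_pos: [0.4733, -0.1684, 0.0499]
tcp_rot: [0.705, 0.048, 0.306, -0.638]
contact_force: [-0.3, 0.8, -0.3]
opening: 0.277
```

```bash
python3 look.py c6;  python3 - <<'E'
from h import *
N,Rj=frame()
for z in (21,):
  rel(nest2w(J,(-70,0,z))[0],-N[:,2],N[:,0])
E
```

```text
turn [ 0.1 -0.1 -0.3] shift [-1.4  1.8  0.1] t 6.2833 F [ 0.1  0.4 -0.1] op 0.28 q [-0.6  -0.07  2.41  0.36  0.31 -0.54]
```

View pics/c6.png

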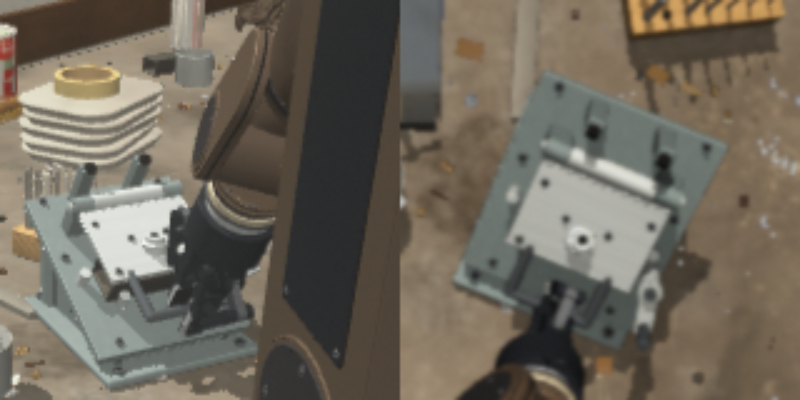

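Fingers straddle the bar (right panel about (562,300)). Close gently.

Emit:
{"op": "step_arm", "data": {"rows": [[[0,0,0],[0,0,0],1],[[0,0,0],[0,0,0],1],[[0,0,0],[0,0,0],1],[[0,0,0],[0,0,0],1],[[0,0,0],[0,0,0],1]], "newtons": 25}}

```text
time: 6.7
eef_pos: [0.4729, -0.1683, 0.0515]
tcp_rot: [0.706, 0.05, 0.306, -0.637]
contact_force: [-6.0, -0.3, 1.0]
opening: 0.113
```

```bash
cat > lid.py <<'E'
from h import *
import sys
N,Rj=frame()
# path of TCP: bar circle in jig xz; deltas from present pose, tool orientation fixed
s=ctrl.get_state(); R0=Rn.from_quat(s["tcp_rot"]).as_matrix()
hinge=nest2w(J,(75,0,40))[0]
g=s["eef_pos"]-0.019*R0[:,1]   # grasp point
v=Rj.T@(g-hinge); r=np.hypot(v[0],v[2]); th=np.radians(210)-np.arctan2(v[2],v[0])%(2*np.pi)
print("t",s["time"],"F",s["contact_force"].round(1),"F tool",(s["contact_force"]@R0).round(1),"op",round(s["opening"],3),"r",r.round(4),"y",v[1].round(4),"theta",th.round(3),"q",s["qpos"].round(2))
th1=float(sys.argv[1]); n=int(sys.argv[2]); tilt=float(sys.argv[3]) if len(sys.argv)>3 else 0
psi=np.degrees(np.arctan2((Rj.T@R0[:,1])[2],(Rj.T@R0[:,1])[0])); print("psi",psi.round(1))
for k in range(1,n+1):
    a=th+(th1-th)*k/n; f=np.radians(210)-a
    # keep measured radius blending to nominal
    dw=Rj@np.array([.145*(np.cos(f)-np.cos(np.radians(210)-th)),0,.145*(np.sin(f)-np.sin(np.radians(210)-th))])
    # tilt about jig y by tilt*k/n deg (positive -> psi increases)
    Rt=Rn.from_rotvec(-np.radians(tilt*k/n)*Rj[:,1]).as_matrix()
    R1=Rt@R0
    tcp=g+dw+0.019*R1[:,1]
    print((Rn.from_matrix(R0.T@R1).as_rotvec(degrees=True)).round(1).tolist(),(R0.T@(tcp-s["eef_pos"])*1000).round(1).tolist())
E
python3 lid.py 0.45 8; python3 look.py c7
```

```text
t 6.7 F [-6.  -0.3  1. ] F tool [-4.2 -3.6 -2.4] op 0.113 r 0.1442 y -0.0 theta 0.016 q [-0.6  -0.07  2.41  0.36  0.31 -0.54]
psi -60.3
[0.0, 0.0, 0.0] [0.3, -7.9, -0.0]
[0.0, 0.0, 0.0] [1.0, -15.7, -0.0]
[0.0, 0.0, 0.0] [2.2, -23.5, -0.0]
[0.0, 0.0, 0.0] [3.7, -31.2, -0.0]
[0.0, 0.0, 0.0] [5.7, -38.8, -0.1]
[0.0, 0.0, 0.0] [8.1, -46.3, -0.1]
[0.0, 0.0, 0.0] [10.9, -53.7, -0.1]
[0.0, 0.0, 0.0] [14.1, -60.9, -0.1]
```

View pics/c7.png

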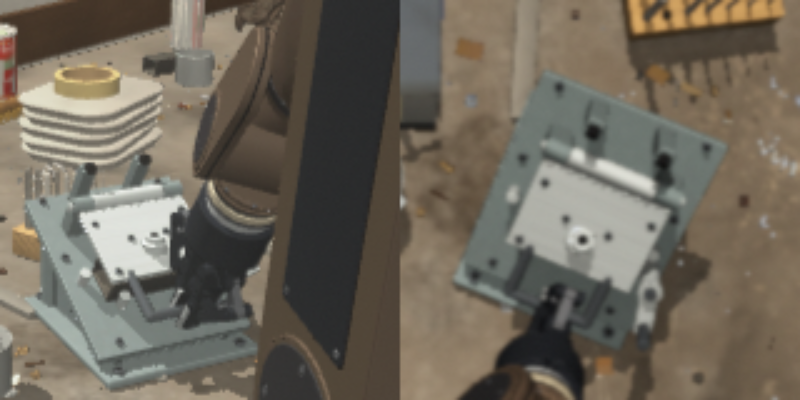

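```bash
python3 lid.py 0.45 8 -16
```

```text
t 6.8 F [-6.7 -0.5  2.5] F tool [-4.  -5.2 -2.9] op 0.113 r 0.1442 y -0.0 theta 0.016 q [-0.6  -0.07  2.41  0.36  0.31 -0.54]
psi -60.3
[-0.0, -0.0, 2.0] [-0.4, -7.9, -0.0]
[-0.0, -0.0, 4.0] [-0.3, -15.7, -0.0]
[-0.0, -0.0, 6.0] [0.2, -23.6, -0.0]
[-0.0, -0.0, 8.0] [1.1, -31.4, -0.0]
[-0.0, -0.0, 10.0] [2.4, -39.1, -0.1]
[-0.0, -0.0, 12.0] [4.2, -46.7, -0.1]
[-0.0, -0.0, 14.0] [6.3, -54.2, -0.1]
[-0.0, -0.0, 16.0] [8.9, -61.6, -0.1]
```

Emit:
{"op": "step_arm", "data": {"rows": [[[0,0,2],[-0.4,-8,0],1],[[0,0,4],[-0.3,-15.7,0],1],[[0,0,6],[0.2,-23.6,0],1],[[0,0,8],[1.1,-31.4,0],1],[[0,0,10],[2.4,-39.1,0],1],[[0,0,12],[4.2,-46.7,0],1],[[0,0,14],[6.3,-54.2,0],1],[[0,0,16],[8.9,-61.6,0],1],[[0,0,16],[8.9,-61.6,0],1]]}}

```text
time: 7.55
eef_pos: [0.4512, -0.1599, 0.11]
tcp_rot: [0.706, -0.05, 0.213, -0.674]
contact_force: [-5.2, -1.2, -2.0]
opening: 0.115
```

```bash
python3 lid.py 0.95 8 0; python3 look.py c8
```

```text
t 7.55 F [-5.2 -1.2 -2. ] F tool [-4.7  1.  -3. ] op 0.115 r 0.1447 y -0.0001 theta 0.457 q [-0.58 -0.14  2.28  0.06  0.77 -0.24]
psi -76.5
[0.0, 0.0, 0.0] [1.8, -8.8, -0.0]
[0.0, 0.0, 0.0] [4.1, -17.4, -0.0]
[0.0, 0.0, 0.0] [6.9, -25.9, -0.0]
[0.0, 0.0, 0.0] [10.2, -34.2, -0.1]
[0.0, 0.0, 0.0] [14.1, -42.2, -0.1]
[0.0, 0.0, 0.0] [18.4, -50.1, -0.1]
[0.0, 0.0, 0.0] [23.2, -57.6, -0.1]
[0.0, 0.0, 0.0] [28.5, -64.8, -0.1]
```

View pics/c8.png

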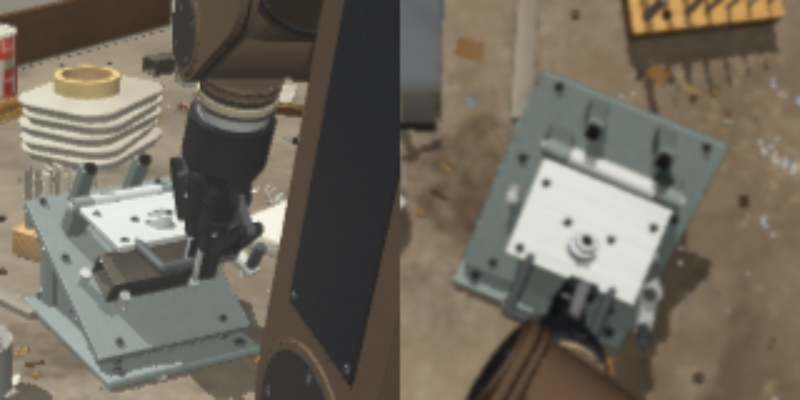

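Emit:
{"op": "step_arm", "data": {"rows": [[[0,0,0],[1.8,-8.8,0],1],[[0,0,0],[4.1,-17.4,0],1],[[0,0,0],[6.9,-25.9,0],1],[[0,0,0],[10.2,-34.2,0],1],[[0,0,0],[14.1,-42.2,0],1],[[0,0,0],[18.4,-50.1,0],1],[[0,0,0],[23.2,-57.6,0],1],[[0,0,0],[28.5,-64.8,0],1]]}}

```text
time: 8.32
eef_pos: [0.4595, -0.1631, 0.1783]
tcp_rot: [0.706, -0.053, 0.209, -0.675]
contact_force: [-17.8, 2.4, 3.0]
opening: 0.117
```

```bash
python3 lid.py 1.55 10 0
```

```text
t 8.3167 F [-17.8   2.4   3. ] F tool [-16.3  -6.8  -4.3] op 0.117 r 0.1474 y -0.0 theta 0.933 q [-0.57 -0.22  2.21  0.05  0.93 -0.22]
psi -77.0
[0.0, 0.0, 0.0] [5.5, -7.0, -0.0]
[0.0, 0.0, 0.0] [11.5, -13.7, -0.0]
[0.0, 0.0, 0.0] [17.8, -20.0, -0.0]
[0.0, 0.0, 0.0] [24.6, -25.9, -0.1]
[0.0, 0.0, 0.0] [31.6, -31.4, -0.1]
[0.0, 0.0, 0.0] [39.1, -36.4, -0.1]
[0.0, 0.0, 0.0] [46.8, -41.0, -0.1]
[0.0, 0.0, 0.0] [54.7, -45.0, -0.1]
[0.0, 0.0, 0.0] [62.9, -48.6, -0.1]
[0.0, 0.0, 0.0] [71.3, -51.7, -0.1]
```

Emit:
{"op": "step_arm", "data": {"rows": [[[0,0,0],[0,0,0],1],[[0,0,0],[0,0,0],1]]}}

```text
time: 8.48
eef_pos: [0.4598, -0.1632, 0.179]
tcp_rot: [0.706, -0.053, 0.21, -0.675]
contact_force: [-17.7, 2.0, 3.7]
opening: 0.12
```

```bash
python3 lid.py 1.55 10 0;python3 look.py c9
```

```text
t 8.4833 F [-17.7   2.    3.7] F tool [-15.9  -7.5  -4.6] op 0.12 r 0.1475 y -0.0 theta 0.938 q [-0.57 -0.22  2.2   0.05  0.93 -0.22]
psi -77.0
[0.0, 0.0, 0.0] [5.5, -6.9, -0.0]
[0.0, 0.0, 0.0] [11.5, -13.5, -0.0]
[0.0, 0.0, 0.0] [17.8, -19.7, -0.0]
[0.0, 0.0, 0.0] [24.5, -25.6, -0.1]
[0.0, 0.0, 0.0] [31.5, -31.0, -0.1]
[0.0, 0.0, 0.0] [38.9, -35.9, -0.1]
[0.0, 0.0, 0.0] [46.5, -40.4, -0.1]
[0.0, 0.0, 0.0] [54.4, -44.4, -0.1]
[0.0, 0.0, 0.0] [62.6, -48.0, -0.1]
[0.0, 0.0, 0.0] [70.9, -51.0, -0.1]
```

View pics/c9.png

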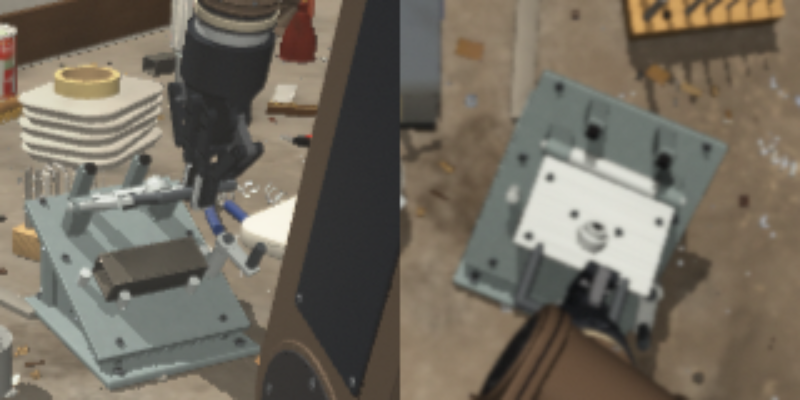

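```bash
sed -i 's|^hinge=.*|hinge=nest2w(J,(75,0,40))[0]+Rj@np.array(json.loads(open("off.json").read()))|; s|    dw=Rj.*|    rr=r+(RT-r)*min(1,k/3); dw=hinge+Rj@np.array([rr*np.cos(f),v[1],rr*np.sin(f)])-g|; s|^th1=|RT=float(sys.argv[4]) if len(sys.argv)>4 else .145\nth1=|' lid.py
echo "[-0.0012,0,0.0037]">off.json; python3 lid.py 1.6 10 0 0.1455
```

```text
t 8.5833 F [-18.7   2.9   4.6] F tool [-16.9  -8.6  -4.2] op 0.12 r 0.1449 y -0.0 theta 0.915 q [-0.57 -0.22  2.21  0.05  0.93 -0.22]
psi -77.0
[0.0, 0.0, 0.0] [5.9, -8.0, -0.0]
[0.0, 0.0, 0.0] [12.3, -15.6, -0.0]
[0.0, 0.0, 0.0] [19.2, -22.8, -0.0]
[0.0, 0.0, 0.0] [26.8, -29.3, -0.1]
[0.0, 0.0, 0.0] [34.7, -35.3, -0.1]
[0.0, 0.0, 0.0] [43.1, -40.7, -0.1]
[0.0, 0.0, 0.0] [51.8, -45.5, -0.1]
[0.0, 0.0, 0.0] [60.8, -49.7, -0.1]
[0.0, 0.0, 0.0] [70.1, -53.4, -0.1]
[0.0, 0.0, 0.0] [79.6, -56.3, -0.1]
```

Emit:
{"op": "step_arm", "data": {"rows": [[[0,0,0],[5,-8,0],1],[[0,0,0],[11,-15.8,0],1],[[0,0,0],[17.7,-23.2,0],1],[[0,0,0],[25.3,-29.8,0],1],[[0,0,0],[33.2,-35.8,0],1]]}}

```text
time: 9.0
eef_pos: [0.4845, -0.173, 0.2243]
tcp_rot: [0.706, -0.05, 0.213, -0.673]
contact_force: [-10.2, 2.0, 6.5]
opening: 0.116
```

```bash
python3 lid.py 1.8 8 0 0.1455
```

```text
t 9.0 F [-10.2   2.    6.5] F tool [-8.4 -8.7 -1.9] op 0.116 r 0.1473 y -0.0001 theta 1.278 q [-0.56 -0.2   2.11  0.05  1.   -0.21]
psi -76.5
[0.0, 0.0, 0.0] [8.5, -4.5, -0.0]
[0.0, 0.0, 0.0] [17.2, -8.4, -0.0]
[0.0, 0.0, 0.0] [26.2, -11.6, -0.0]
[0.0, 0.0, 0.0] [35.1, -14.9, -0.0]
[0.0, 0.0, 0.0] [44.2, -17.6, 0.0]
[0.0, 0.0, 0.0] [53.5, -19.7, 0.0]
[0.0, 0.0, 0.0] [62.8, -21.1, 0.0]
[0.0, 0.0, 0.0] [72.3, -22.0, 0.0]
```

```bash
echo "[-0.002,0,0.006]">off.json; python3 lid.py 1.8 8 0 0.1455
```

```text
t 9.0 F [-10.2   2.    6.5] F tool [-8.4 -8.7 -1.9] op 0.116 r 0.1452 y -0.0001 theta 1.27 q [-0.56 -0.2   2.11  0.05  1.   -0.21]
psi -76.5
[0.0, 0.0, 0.0] [8.1, -5.2, -0.0]
[0.0, 0.0, 0.0] [16.6, -9.8, -0.0]
[0.0, 0.0, 0.0] [25.3, -13.8, -0.0]
[0.0, 0.0, 0.0] [34.3, -17.2, -0.0]
[0.0, 0.0, 0.0] [43.5, -19.9, -0.0]
[0.0, 0.0, 0.0] [52.9, -22.0, -0.0]
[0.0, 0.0, 0.0] [62.4, -23.6, 0.0]
[0.0, 0.0, 0.0] [72.0, -24.4, 0.0]
```

Emit:
{"op": "step_arm", "data": {"rows": [[[0,0,0],[7.5,-6,0],1],[[0,0,0],[16,-10.8,0],1],[[0,0,0],[24.8,-15,0],1],[[0,0,0],[34,-18.2,0],1],[[0,0,0],[43.5,-21,0],1],[[0,0,0],[52.9,-23,0],1]]}}

```text
time: 9.5
eef_pos: [0.5297, -0.1908, 0.2599]
tcp_rot: [0.706, -0.047, 0.216, -0.673]
contact_force: [-4.7, 1.2, 5.2]
opening: 0.115
```

```bash
python3 lid.py 2.1 6 0 0.1455; python3 look.py c10
```

```text
t 9.5 F [-4.7  1.2  5.2] F tool [-3.4 -6.2 -0.6] op 0.115 r 0.1462 y -0.0001 theta 1.686 q [-0.54 -0.12  1.97  0.04  1.05 -0.18]
psi -76.0
[0.0, 0.0, 0.0] [10.0, -1.1, 0.0]
[0.0, 0.0, 0.0] [20.1, -1.4, 0.0]
[0.0, 0.0, 0.0] [30.1, -1.1, 0.1]
[0.0, 0.0, 0.0] [40.2, -0.3, 0.1]
[0.0, 0.0, 0.0] [50.1, 1.1, 0.1]
[0.0, 0.0, 0.0] [59.9, 3.3, 0.1]
```

View pics/c10.png

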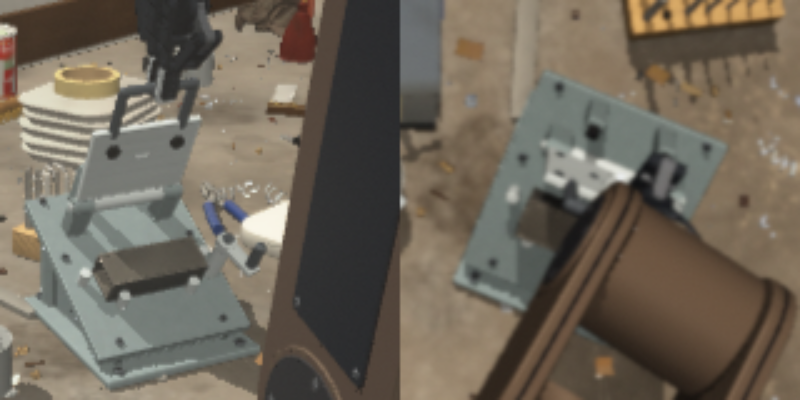

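Emit:
{"op": "step_arm", "data": {"rows": [[[0,0,0],[10,-2,0],1],[[0,0,0],[20,-2.3,0],1],[[0,0,0],[30,-2,0],1],[[0,0,0],[40,-1.2,0],1],[[0,0,0],[50,0.2,0],1],[[0,0,0],[60,2.3,0],1]]}}

```text
time: 10.1
eef_pos: [0.585, -0.2126, 0.2703]
tcp_rot: [0.706, -0.047, 0.216, -0.673]
contact_force: [-0.3, 0.7, 0.2]
opening: 0.115
```

```bash
python3 lid.py 2.47 7 0 0.1455
```

```text
t 10.1 F [-0.3  0.7  0.2] F tool [-0.5 -0.3  0.6] op 0.115 r 0.1446 y -0.0001 theta 2.103 q [-0.53  0.01  1.82  0.04  1.06 -0.16]
psi -76.0
[0.0, 0.0, 0.0] [7.4, 1.8, 0.0]
[0.0, 0.0, 0.0] [14.7, 4.0, 0.0]
[0.0, 0.0, 0.0] [21.8, 6.6, 0.1]
[0.0, 0.0, 0.0] [28.7, 9.8, 0.1]
[0.0, 0.0, 0.0] [35.5, 13.4, 0.1]
[0.0, 0.0, 0.0] [42.0, 17.3, 0.1]
[0.0, 0.0, 0.0] [48.3, 21.5, 0.1]
```

Emit:
{"op": "step_arm", "data": {"rows": [[[0,0,0],[7.4,1.5,0],1],[[0,0,0],[14.7,3.8,0],1],[[0,0,0],[21.8,6.6,0],1],[[0,0,0],[28.7,9.8,0],1],[[0,0,0],[35.5,13.4,0],1],[[0,0,0],[40,16,0],1],[[0,0,0],[40,16,0],1]]}}

```text
time: 10.68
eef_pos: [0.6241, -0.228, 0.2626]
tcp_rot: [0.706, -0.048, 0.215, -0.673]
contact_force: [0.8, 0.6, 2.4]
opening: 0.114
```

```bash
python3 lid.py 2.48 4 0 0.145; python3 look.py c11
```

```text
t 10.6833 F [0.8 0.6 2.4] F tool [ 1.  -2.2  0.8] op 0.114 r 0.1436 y -0.0001 theta 2.401 q [-0.52  0.12  1.73  0.04  1.06 -0.15]
psi -76.1
[0.0, 0.0, 0.0] [2.6, 1.1, 0.0]
[0.0, 0.0, 0.0] [5.3, 2.3, 0.0]
[0.0, 0.0, 0.0] [7.9, 3.5, 0.0]
[0.0, 0.0, 0.0] [10.2, 5.2, 0.0]
```

View pics/c11.png

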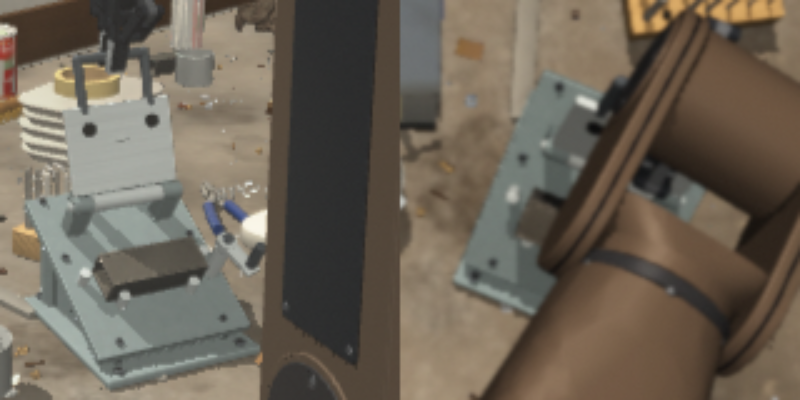

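Nearly down (about 2.40). Ease on until contact with the stops.

Emit:
{"op": "step_arm", "data": {"rows": [[[0,0,0],[1.5,0.8,0],1],[[0,0,0],[3,1.5,0],1],[[0,0,0],[4.5,2.2,0],1],[[0,0,0],[6,2.9,0],1],[[0,0,0],[6,2.9,0],1]]}}

```text
time: 11.2
eef_pos: [0.6287, -0.2299, 0.261]
tcp_rot: [0.706, -0.049, 0.214, -0.674]
contact_force: [-0.8, 1.7, -0.4]
opening: 0.112
```

```bash
python3 lid.py 2.5 3 0 0.145
```

```text
t 11.2 F [-0.8  1.7 -0.4] F tool [-1.4  0.1  1.3] op 0.112 r 0.1437 y -0.0001 theta 2.438 q [-0.51  0.13  1.72  0.04  1.06 -0.15]
psi -76.3
[0.0, 0.0, 0.0] [2.7, 1.3, 0.0]
[0.0, 0.0, 0.0] [5.4, 2.7, 0.0]
[0.0, 0.0, 0.0] [8.1, 4.1, 0.0]
```

Emit:
{"op": "step_arm", "data": {"rows": [[[0,0,0],[1.3,0.6,0],1],[[0,0,0],[2.7,1.3,0],1],[[0,0,0],[4,2,0],1],[[0,0,0],[4,2,0],1]]}}

```text
time: 11.53
eef_pos: [0.6315, -0.231, 0.2601]
tcp_rot: [0.706, -0.051, 0.213, -0.674]
contact_force: [-6.3, 5.7, 2.3]
opening: 0.116
```

```bash
python3 lid.py 2.5 3 0 0.145
```

```text
t 11.5333 F [-6.3  5.7  2.3] F tool [-7.2 -4.1  2.9] op 0.116 r 0.144 y -0.0001 theta 2.46 q [-0.51  0.14  1.71  0.03  1.06 -0.15]
psi -76.6
[0.0, 0.0, 0.0] [1.8, 0.8, 0.0]
[0.0, 0.0, 0.0] [3.5, 1.7, 0.0]
[0.0, 0.0, 0.0] [5.3, 2.6, 0.0]
```

Emit:
{"op": "step_arm", "data": {"rows": [[[0,0,0],[-1,0,0],0.85],[[0,0,0],[-1,0,0],0.75],[[0,0,0],[-1,0,0],0.72],[[0,0,0],[-1,-10,0],0.72],[[0,0,0],[-1,-30,0],0.72],[[0,0,0],[-1,-60,0],0.72],[[0,0,0],[-1,-80,0],0.72],[[0,0,0],[-1,-80,0],0.72]]}}

```text
time: 12.2
eef_pos: [0.6162, -0.2254, 0.3468]
tcp_rot: [0.707, -0.044, 0.219, -0.671]
contact_force: [0.3, 0.1, 1.0]
opening: 0.281
```

```bash
python3 lid.py 2.5 1 0 0.145; python3 look.py c12 "dict(so=(265,50),to=(270,130),w=200)"
```

```text
t 12.2 F [0.3 0.1 1. ] F tool [ 0.5 -0.9  0.2] op 0.281 r 0.2238 y -0.0005 theta 2.251 q [-0.52  0.05  1.66  0.03  1.19 -0.15]
psi -75.5
[0.0, 0.0, 0.0] [31.8, 49.1, 0.2]
```

View pics/c12.png

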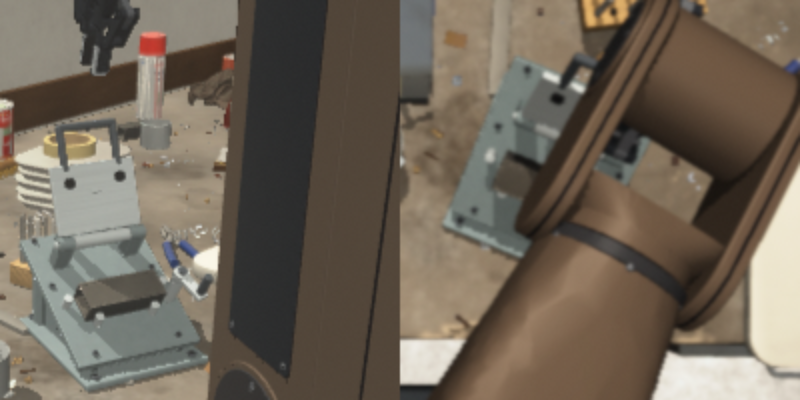

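Run:
```python
from h import *
import cv2
im,d=viewer.read_camera("scene"); c=CAL["scene"]
v,u=np.mgrid[0:420,0:560]; K=c["K"]
Pc=np.stack([(u-K[0,2])/K[0,0]*d,(v-K[1,2])/K[1,1]*d,d],-1)
W=(Pc-c["t"])@c["R"]
R,t=jigT(J); Q=((W-t)@R-[0,0,.066])@RN*1000
def st(m,n): print(n,m.sum(),np.median(Q[m],0).round(1),Q[m].std(0).round(1))
x,y,z=Q[...,0],Q[...,1],Q[...,2]; ok=d>0
st(ok&(abs(x)<12)&(abs(y)<45)&(z>15)&(z<45),"sec top")
st(ok&(x>-75)&(x<-45)&(abs(y)<60)&(abs(z)<15),"plate")
st(ok&(x>40)&(x<60)&(abs(y)<50)&(abs(z)<15),"plate back")
bench=ok&(abs(W[...,2])<.02)&(abs(W[...,0]-.45)<.03)&(abs(W[...,1]+.05)<.03);print("bench",np.median(W[bench],0))
# section top outline: mask points z>22
m=ok&(z>22)&(z<40)&(abs(x)<35)&(abs(y)<70)
print(np.percentile(x[m],[1,5,50,95,99]).round(1),np.percentile(y[m],[1,5,50,95,99]).round(1))
cv2.imwrite("pics/s13.png",cv2.resize(im[150:230,275:375,::-1],None,fx=6,fy=6,interpolation=cv2.INTER_CUBIC))
# predicted corners of section top
for X in [(20,55,30),(20,-55,30),(-20,-55,30),(-20,55,30)]: print(X,((proj("scene",nest2w(J,X))[0]-[275,150])*6).round(0))
N,Rj=frame()
rel(nest2w(J,(0,0,90))[0],-N[:,2],N[:,0]);rel(nest2w(J,(0,0,6))[0],-N[:,2],N[:,0])
```

```text
sec top 252 [-0.2  1.1 29.8] [ 6.9 26.2  1.7]
plate 442 [-60.    1.1  -0.4] [ 8.6 35.   1.9]
plate back 207 [50.   1.9 -0.4] [ 5.7 29.1  1.7]
bench [ 4.48952469e-01 -4.92110519e-02 -8.18748032e-05]
[-22.1 -20.8  -4.   17.4  19.4] [-66.9 -54.6  -0.8  50.9  54.7]
(20, 55, 30) [173. 247.]
(20, -55, 30) [400. 203.]
(-20, -55, 30) [439. 275.]
(-20, 55, 30) [210. 323.]
turn [  0.1  -0.1 -16.2] shift [-168.5  158.8    0.3] t 12.35 F [ 1.2  0.9 -0.5] op 0.28 q [-0.52  0.05  1.66  0.03  1.19 -0.15]
turn [  0.1  -0.1 -16.2] shift [-145.1  239.4    0.5] t 12.35 F [ 1.2  0.9 -0.5] op 0.28 q [-0.52  0.05  1.66  0.03  1.19 -0.15]
```

View pics/s13.png

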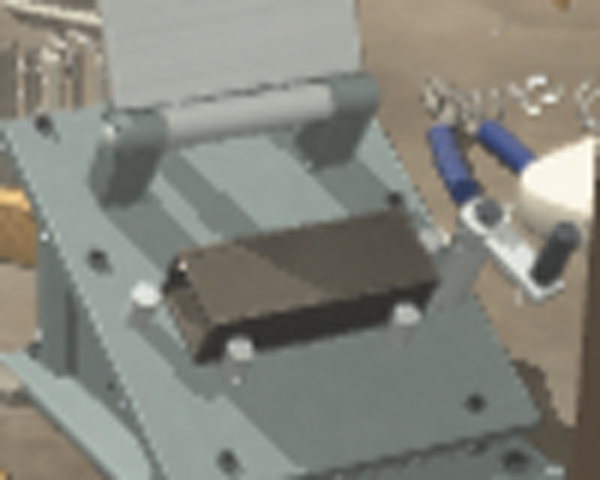

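Emit:
{"op": "step_arm", "data": {"rows": [[[0,0,-3],[-40,0,0],0.3],[[0,0,-6],[-80,10,0],0.1],[[0,0,-10],[-120,40,0],0],[[0,0,-16],[-150,80,0],0],[[0,0,-16],[-168,118,0],0],[[0,0,-16.2],[-168,158,0],0],[[0,0,-16.2],[-168,158,0],0],[[0,0,-16.2],[-168,158,0],0]]}}

```text
time: 13.02
eef_pos: [0.4935, -0.1757, 0.1369]
tcp_rot: [0.705, 0.047, 0.304, -0.639]
contact_force: [-0.5, 0.1, -0.0]
opening: 1.001
```

```bash
python3 - <<'E'
from h import *
N,Rj=frame()
rel(nest2w(J,(0,0,4))[0],-N[:,2],N[:,0])
E
python3 look.py c14
```

```text
turn [-0.  -0.2 -0.8] shift [ 8.8 82.2 -0.7] t 13.0167 F [-0.5  0.1 -0. ] op 1.0 q [-0.59 -0.19  2.32  0.21  0.52 -0.36]
```

View pics/c14.png

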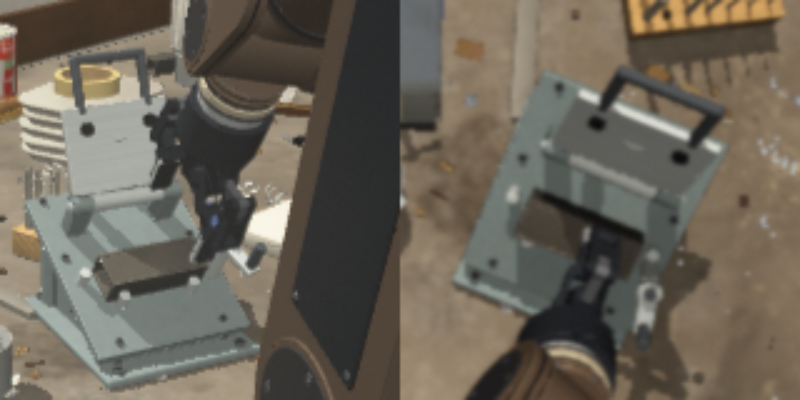

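Emit:
{"op": "step_arm", "data": {"rows": [[[0,0,-0.8],[9,5,-0.7],0.2],[[0,0,-0.8],[9,30,-0.7],0.2],[[0,0,-0.8],[9,50,-0.7],0.2],[[0,0,-0.8],[9,65,-0.7],0.2],[[0,0,-0.8],[9,75,-0.7],0.2],[[0,0,-0.8],[9,80,-0.7],0.2],[[0,0,-0.8],[9,80,-0.7],0.2]]}}

```text
time: 13.7
eef_pos: [0.5435, -0.1975, 0.0808]
tcp_rot: [0.705, 0.057, 0.313, -0.634]
contact_force: [0.2, -0.2, 0.3]
opening: 0.806
```

```bash
python3 - <<'E'
from h import *
N,Rj=frame()
rel(nest2w(J,(0,0,4))[0],-N[:,2],N[:,0])
E
python3 look.py c15
```

```text
turn [ 0.1 -0.1  0.9] shift [-11.5   6.3   1.3] t 13.7 F [ 0.2 -0.2  0.3] op 0.81 q [-0.57  0.04  2.24  0.29  0.34 -0.43]
```

View pics/c15.png

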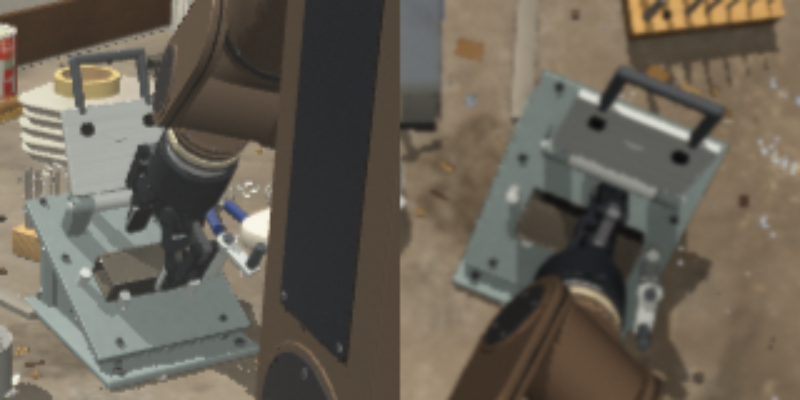

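Emit:
{"op": "step_arm", "data": {"rows": [[[0,0,0.9],[-5,0,1],0.2],[[0,0,0.9],[-9,2,1],0.2],[[0,0,0.9],[-9.5,4,1],0.2],[[0,0,0.9],[-9.5,4,1],0.2],[[0,0,0.9],[-9.5,4,1],0.2]]}}

```text
time: 14.22
eef_pos: [0.5365, -0.1934, 0.0717]
tcp_rot: [0.706, 0.051, 0.307, -0.636]
contact_force: [1.0, -0.8, 0.4]
opening: 0.802
```

Run:
```python
from h import *
N,Rj=frame()
rel(nest2w(J,(0,0,4))[0],-N[:,2],N[:,0])
```

```text
turn [ 0.1 -0.1 -0.1] shift [-0.   2.6  0. ] t 14.2167 F [ 1.  -0.8  0.4] op 0.8 q [-0.56  0.04  2.25  0.28  0.34 -0.42]
```

Emit:
{"op": "step_arm", "data": {"rows": [[[0,0,0],[0,3,0],0.2],[[0,0,0],[0,5.5,0],0.2],[[0,0,0],[0,5.5,0],0.4],[[0,0,0],[0,5.5,0],0.5],[[0,0,0],[0,5.5,0],0.7],[[0,0,0],[0,5.5,0],0.8],[[0,0,0],[0,5.5,0],0.8],[[0,0,0],[0,5.5,0],0.8]], "newtons": 50}}

```text
time: 14.88
eef_pos: [0.5393, -0.1945, 0.0671]
tcp_rot: [0.706, 0.051, 0.307, -0.636]
contact_force: [0.7, 0.4, -0.1]
opening: 0.458
```

```bash
python3 - <<'E'
from h import *
N,Rj=frame()
rel(nest2w(J,(0,0,1))[0],-N[:,2],N[:,0])
E
python3 look.py c16
```

```text
turn [ 0.1 -0.1 -0.1] shift [-0.3  0.1  0. ] t 14.8833 F [ 0.7  0.4 -0.1] op 0.46 q [-0.56  0.06  2.25  0.28  0.33 -0.43]
```

View pics/c16.png

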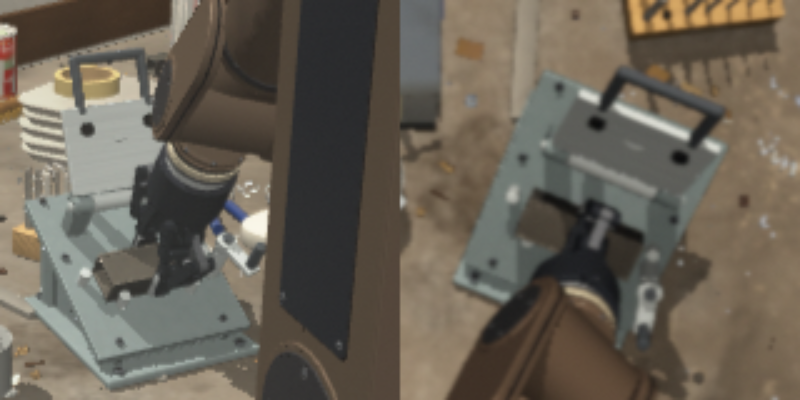

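Emit:
{"op": "step_arm", "data": {"rows": [[[0,0,0],[0,-5,0],0.8],[[0,0,0],[0,-15,0],0.8],[[0,0,0],[0,-30,0],0.8],[[0,0,0],[0,-45,0],0.8],[[0,0,0],[0,-60,0],0.8],[[0,0,0],[0,-75,0],0.8],[[0,0,0],[0,-88,0],0.8],[[0,0,0],[0,-95,0],0.8],[[0,0,0],[0,-95,0],0.8],[[0,0,0],[0,-95,0],0.8]]}}

```text
time: 15.82
eef_pos: [0.4948, -0.1767, 0.1488]
tcp_rot: [0.706, 0.051, 0.307, -0.637]
contact_force: [-0.2, 0.6, -3.5]
opening: 0.46
```

```bash
python3 - <<'E'
from h import *
N,Rj=frame()
rel(nest2w(J,(0,0,96))[0],-N[:,2],N[:,0])
s=ctrl.get_state(); print(s["eef_pos"])
# vertical, jaw along tray x
th=0.008
print("over jig vertical"); rel(np.array([.47,-.15,.25]),np.array([0,0,-1.]),np.array([np.cos(th),np.sin(th),0]))
E
python3 look.py c17 "dict(so=(180,90),to=(200,130),w=200)"
```

```text
turn [ 0.1 -0.1 -0.1] shift [ 0.4 -0.1 -0.2] t 15.8167 F [-0.2  0.6 -3.5] op 0.46 q [-0.59 -0.22  2.32  0.2   0.54 -0.36]
[ 0.49476659 -0.17666773  0.1488428 ]
over jig vertical
turn [  5.8 -21.6  29.5] shift [  21.9 -104.1   15.6] t 15.8167 F [-0.2  0.6 -3.5] op 0.46 q [-0.59 -0.22  2.32  0.2   0.54 -0.36]
```

View pics/c17.png

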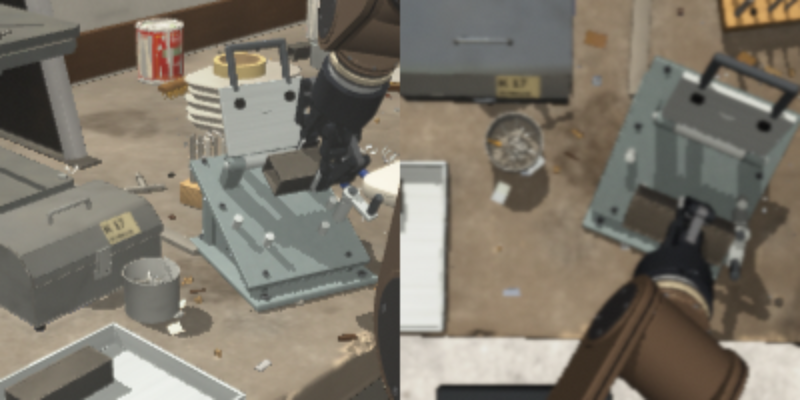

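Emit:
{"op": "step_arm", "data": {"rows": [[[0.6,-2,3],[5,-20,3],0.8],[[1.7,-6,8],[10,-45,7],0.8],[[2.9,-10.8,14.7],[16,-70,11],0.8],[[4,-15,20],[20,-90,14],0.8],[[5.2,-19.4,26.5],[22,-100,15],0.8],[[5.8,-21.6,29.5],[22,-104,15.6],0.8],[[5.8,-21.6,29.5],[22,-104,15.6],0.8],[[5.8,-21.6,29.5],[22,-104,15.6],0.8]]}}

```text
time: 16.58
eef_pos: [0.4712, -0.1503, 0.2492]
tcp_rot: [0.707, 0.003, -0.002, -0.707]
contact_force: [-0.3, 0.5, -4.7]
opening: 0.461
```

Run:
```python
from h import *
th=0.008
for z in (.2,.08): rel(np.array([.416,.190,z]),np.array([0,0,-1.]),np.array([np.cos(th),np.sin(th),0]))
print(ctrl.get_state()["eef_pos"])
```

```text
turn [ 0. -0.  0.] shift [-52.7  49.1 340.7] t 16.5833 F [-0.3  0.5 -4.7] op 0.46 q [-0.51 -0.13  1.99  0.    1.29 -0.52]
turn [ 0. -0.  0.] shift [-52.8 169.1 340.7] t 16.5833 F [-0.3  0.5 -4.7] op 0.46 q [-0.51 -0.13  1.99  0.    1.29 -0.52]
[ 0.47118749 -0.1502985   0.24915875]
```

Emit:
{"op": "step_arm", "data": {"rows": [[[0,0,0],[-4,3,20],0.8],[[0,0,0],[-9,8,55],0.8],[[0,0,0],[-15,14,95],0.8],[[0,0,0],[-22,20,135],0.8],[[0,0,0],[-28,26,175],0.8],[[0,0,0],[-34,32,215],0.8],[[0,0,0],[-40,37,255],0.8],[[0,0,0],[-46,43,295],0.8],[[0,0,0],[-51,47,325],0.8],[[0,0,0],[-52.7,49,341],0.8]]}}

```text
time: 17.42
eef_pos: [0.4122, 0.1929, 0.1987]
tcp_rot: [-0.707, -0.003, 0.004, 0.707]
contact_force: [0.9, -1.0, -3.8]
opening: 0.461
```

Emit:
{"op": "step_arm", "data": {"rows": [[[0,0,0],[0,0,0],0.8],[[0,0,0],[0,30,0],0.8],[[0,0,0],[0,70,0],0.8],[[0,0,0],[0,105,0],0.8],[[0,0,0],[0,125,0],0.8],[[0,0,0],[0,140,0],0.8],[[0,0,0],[0,140,0],0.8],[[0,0,0],[0,140,0],0.8]]}}

```text
time: 18.08
eef_pos: [0.414, 0.1892, 0.0601]
tcp_rot: [0.708, 0.002, -0.003, -0.707]
contact_force: [-0.9, 0.2, -2.6]
opening: 0.464
```

```bash
python3 - <<'E'
from h import *
th=0.008
rel(np.array([.416,.190,.006]),np.array([0,0,-1.]),np.array([np.cos(th),np.sin(th),0]))
print(ctrl.get_state()["eef_pos"])
E
python3 look.py c18 "dict(so=(140,220),to=(110,160),w=200)"
```

```text
turn [ 0.1 -0.1 -0.1] shift [ 2.1 54.1  0.9] t 18.0833 F [-0.9  0.2 -2.6] op 0.46 q [ 0.21  0.02  2.22 -0.    0.9   0.2 ]
[0.41403656 0.18916912 0.06008044]
```

View pics/c18.png

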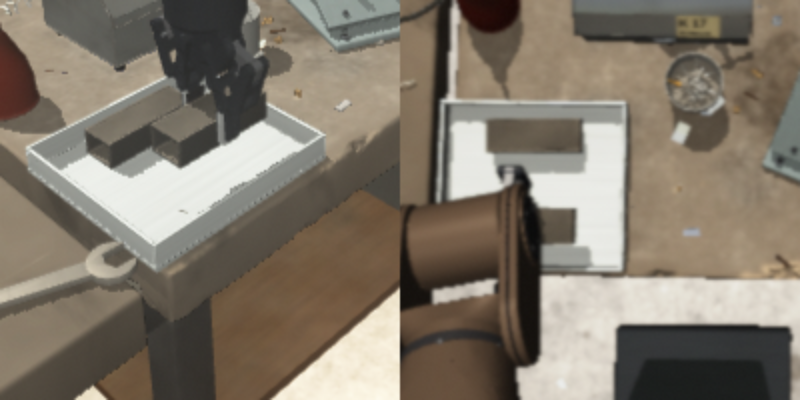

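Section is held level above the free half of the tray (left panel about (185,140); right panel (555,225)), parallel to the finished piece. Lower slowly.

Emit:
{"op": "step_arm", "data": {"rows": [[[0,0,0],[1.5,15,0],0.8],[[0,0,0],[1.5,28,0],0.8],[[0,0,0],[1.5,38,0],0.8],[[0,0,0],[1.5,45,0],0.8],[[0,0,0],[1.5,49,0],0.8],[[0,0,0],[1.5,51,0],0.8],[[0,0,0],[1.5,52,0],0.8],[[0,0,0],[1.5,52,0],0.8]]}}

```text
time: 18.85
eef_pos: [0.417, 0.1902, 0.0095]
tcp_rot: [0.707, 0.003, -0.003, -0.707]
contact_force: [-0.8, -0.3, -3.6]
opening: 0.455
```

Run:
```python
from h import *
s=ctrl.get_state(); print(s["eef_pos"],s["contact_force"],s["opening"])
```

```text
[0.41699247 0.19020368 0.00951487] [-0.82746293 -0.28308918 -3.55944533] 0.45508244376341184
```

Emit:
{"op": "step_arm", "data": {"rows": [[[0,0,0],[0,1,0],0.8],[[0,0,0],[0,2,0],0.8],[[0,0,0],[0,3,0],0.8],[[0,0,0],[0,3,0],0.8]]}}

```text
time: 19.18
eef_pos: [0.4166, 0.1901, 0.0062]
tcp_rot: [0.707, 0.003, -0.003, -0.707]
contact_force: [-0.5, -0.0, -3.7]
opening: 0.455
```

Emit:
{"op": "step_arm", "data": {"rows": [[[0,0,0],[0,0.7,0],0.8],[[0,0,0],[0,1.4,0],0.8],[[0,0,0],[0,1.4,0],0.8]]}}

```text
time: 19.43
eef_pos: [0.4168, 0.1902, 0.0055]
tcp_rot: [0.707, 0.003, -0.003, -0.707]
contact_force: [-1.9, -0.3, 4.8]
opening: 0.46
```

Emit:
{"op": "step_arm", "data": {"rows": [[[0,0,0],[0,0,0],0.5],[[0,0,0],[0,0,0],0.4],[[0,0,0],[0,0,0],0.35],[[0,0,0],[0,0,0],0.35],[[0,0,0],[0,-10,0],0.35],[[0,0,0],[0,-30,0],0.35],[[0,0,0],[0,-60,0],0.35],[[0,0,0],[0,-95,0],0.35],[[0,0,0],[0,-130,0],0.35],[[0,0,0],[0,-150,0],0.35]]}}

```text
time: 20.27
eef_pos: [0.4183, 0.1907, 0.1598]
tcp_rot: [-0.707, -0.005, 0.001, 0.707]
contact_force: [0.6, -0.0, -0.3]
opening: 0.648
```

Emit:
{"op": "step_arm", "data": {"rows": [[[0,0,0],[0,-20,-40],0.35],[[0,0,0],[0,-40,-80],0.35],[[0,0,0],[0,-40,-120],0.35],[[0,0,0],[0,-40,-160],0.35],[[0,0,0],[0,-40,-160],0.35],[[0,0,0],[0,-40,-160],0.35]]}}

```text
time: 20.77
eef_pos: [0.4181, 0.0281, 0.1959]
tcp_rot: [0.707, 0.002, -0.0, -0.707]
contact_force: [-0.3, 0.8, 0.5]
opening: 0.653
```

Run:
```python
from h import *
import cv2
s=ctrl.get_state(); print(s["time"],s["eef_pos"],s["contact_force"])
for n in ("scene","top"):
    im,d=viewer.read_camera(n); cv2.imwrite(f"pics/{n}20.png",im[:,:,::-1])
    im0=np.load(f"pics/{n}0im.npy"); 
    c=CAL[n]; v,u=np.mgrid[0:420,0:560]; K=c["K"]
    W=(np.stack([(u-K[0,2])/K[0,0]*d,(v-K[1,2])/K[1,1]*d,d],-1)-c["t"])@c["R"]
    m=(d>0)&(W[...,2]>.02)&(W[...,2]<.05)&(im.max(2)<130)&(abs(W[...,1]-.19)<.09)
    for nm,x0,x1 in (("new",.37,.465),("finished",.475,.55)):
        k=m&(W[...,0]>x0)&(W[...,0]<x1); top=k&(W[...,2]>.030); 
        if top.sum(): print(n,nm,k.sum(),np.median(W[top],0).round(4),np.percentile(W[top][:,2],[5,95]).round(4),cv2.minAreaRect(W[top][:,:2].astype(np.float32)*1000))
    x,y=(60,170) if 0 else (0,0)
```

```text
20.7667 [0.41810369 0.02813661 0.19591502] [-0.25232014  0.75199434  0.53540352]
scene new 979 [0.414  0.1951 0.034 ] [0.0317 0.0354] ((415.3692932128906, 190.97476196289062), (42.00365447998047, 111.35205078125), 1.2502944469451904)
scene finished 846 [0.5158 0.1979 0.0339] [0.0315 0.0355] ((518.0662231445312, 194.762939453125), (44.887264251708984, 112.26847076416016), 1.9682058095932007)
top new 589 [0.4159 0.2009 0.0327] [0.0305 0.0358] ((415.57904052734375, 198.3828125), (37.4696044921875, 86.73943328857422), 0.8828088641166687)
top finished 786 [0.5188 0.1909 0.0328] [0.0306 0.0358] ((518.9763793945312, 191.46173095703125), (38.173423767089844, 109.4884033203125), 1.0468603372573853)
```

View pics/scene20.png

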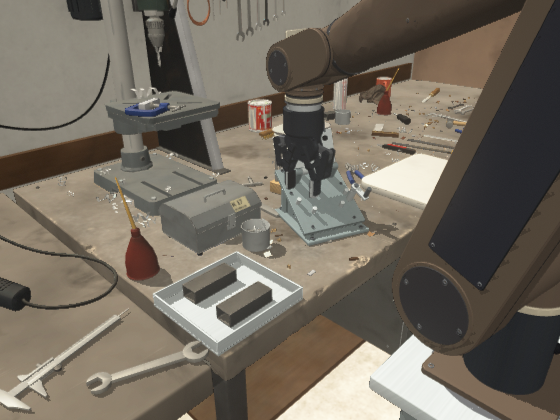

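View pics/top20.png

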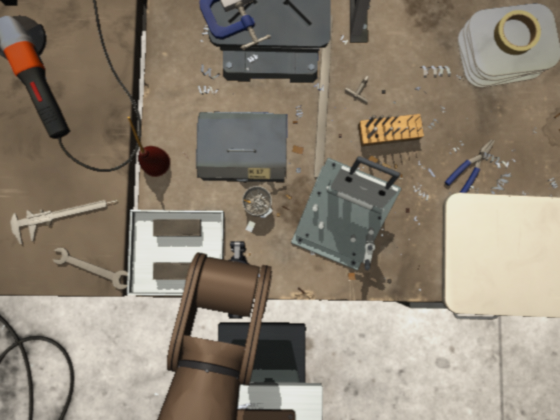

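```bash
python3 -c "
from plant import ctrl; print(ctrl.sign_off())"
```

```text
the job is handed in; nothing more can be done
None
```

I unloaded the jig and handed the job in at about 21 s of the 72 s allowed. The sign-off gives no verdict, so the results below are from my own checks.

**What I did**
- **Latch:** I swung it to about 1.87 rad, read from the picture. The limit for clear of the lid is 1.4.
- **Lid:** I led it up by its pull bar and eased it onto the back stops. The contact there read about 7 N, and I then let go and drew back.
- **Section:** I gripped it across its 40 mm width and lifted it 95 mm square to the plate. I lowered it until it touched the tray floor, about 5 N, and released it.

**Last checks**
- **Section:** the camera depth puts its top at z = 33–34 mm, so it lies flat on the tray floor. Its centre is at about (0.415, 0.191), roughly 100 mm from the finished piece and parallel to it.
- **Finished piece:** the top view puts it within about 2 mm of where it started.
- **Oil can and screw tin:** they look unmoved in both pictures, but I did not measure them.
- **Lid and arm:** the lid still lies open, and the arm stands clear of everything with under 1 N on the wrist.

**What disagreed**
- While I swung the lid, the force along it built up to about 18 N, because the bar's real path lay 2 to 6 mm off the one I had worked out. I corrected the path on the way and the force fell to near zero by vertical.
- My last side-on reading of the finished piece was about 4 mm different from the top view. I take that as measuring scatter rather than movement.

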